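Water the potted cacti on the spray stand

ROBOT

A 6-joint arm with a two-finger parallel gripper is mounted at the origin on the work surface. World frame = base frame: x ahead of the robot, y to its left, z up, the work surface at z = 0. Lengths are in m, angles in rad, forces in N, time in s.
With the tool pointing down it reaches from about 0.3 to 0.825 m from the base axis. Payload 5.4 kg.
Tool frame: the origin (TCP) lies at the very end of the fingers, on their centre line; the grasp point (between the pads) lies 19 mm behind it; z points along the fingers, y is the line along which they close (so a half turn about z gives the same grasp; the last joint's range is limited). The gripper opens to 92 mm and grips with 3 to 60 N. Pads are 20 mm wide; open, the fingers measure 128 mm over their backs; the gripper's body (75 mm by 189 mm) begins 69 mm behind the grasp point.
Start: joints at [1.025, 0.158, 1.597, -0, 1.386, -0.21], TCP at [0.189, 0.543, 0.194] pointing down, gripper open.
Joint ranges: [-2.91, 2.91], [-0.94, 2.29], [0.18, 2.7], [-1.29, 4.43], [0.17, 2.64], [-3, 3]. Speed limits (rad/s): [2.57, 2.57, 3.14, 3.14, 3.14, 3.14].

INTERFACE

Orientations are given as a rotation vector (axis times angle).
In Python, from workcell import bot gives the robot as it stands. Calls block until the motion is done:
- bot.goto(position, orientation): joint-space move of the TCP to a pose.
- bot.line_to(position, rot=None, max_speed=0.15): straight line of the TCP; rot=None keeps the orientation; max_speed is the mean speed in m/s.
- bot.set_joints(angles): joint-space move.
- bot.set_gripper(opening, newtons=None): opening from 0.0 (shut) to 1.0 (fully open); newtons is the grip in N (None keeps the last); returns when the fingers have stopped.
- bot.hold(seconds).
- bot.inverse_kinematics(position, orientation): joint angles nearest the present ones, or None.
- bot.read_camera(name): name is "scene" or "top" or "wrist"; returns a dict with "pixels" (384x512x3 uint8, blue, green, red), "fx", "fy", "cx", "cy" (pixels), "k1" (the pictures are not rectified: a ray, as slopes to the right and down, at radius r is drawn at 1 + k1 r^2 times it, then the intrinsics apply), "R" (3x3) and "t" (3): a world point X has camera coordinates R X + t. Camera axes: x right, y down, z forward; pixel columns grow to the right and rows downward; lengths in m; the calibration is good to about 2 mm. A picture is of the moment at which its call begins. There is no depth.
A pose or a line that the arm cannot do raises bot.MotionError and nothing moves.
- bot.job_done(): hands the job in; it is judged then, once.
Readings, each from a call of its own:
- bot.current_clock(): time.
- bot.current_joints(): joint angles.
- bot.current_joint_vel(): joint speeds.
- bot.current_effort(): joint torques, N m.
- bot.current_ee_pos(): TCP position.
- bot.current_tool_rot(): TCP orientation.
- bot.current_contact_force(): force on the tool from outside, world axes, zero at the start.
- bot.current_ft_torque(): the same for the moment, N m.
- bot.current_opening(): opening from 0.0 (shut) to 1.0 (fully open).
- bot.current_grip_force(): force on a finger pad.
Only numpy, scipy, OpenCV 4.12 (cv2) and the standard library are available. Lean on these libraries where they do the work, as an engineer would, in place of code of your own. Each camera call takes 0.05 s, during which the arm holds its last target. There are 200 camera calls.

TASK

Give the newly potted cacti their first spray. First stand every pot that has a cactus gently upright on the middle line of the spray stand's narrow raised shelf, each squarely in front of a jet of its own; then open the water supply by lowering the T-key down the sleeve onto the square stem and turning it anticlockwise the whole quarter turn; and only with the supply open, start the pump by pulling its knob right out for a moment and letting it spring back in. Finish with the pots still in their places and the key hung back on its stand as you found it, and leave everything else on the table alone.

Things in the scene. Friction and masses are not known exactly. Their poses are not given: they have to be found in the camera images.
- pot0_mid (a point): Centre, half-way up (29 mm above the foot), of a small terracotta pot with a round cactus; z is up. Pot 58 mm tall; rim band 60 mm across, 40 to 58 mm above the foot; below it tapers to a 46 mm foot. The cactus, 38 mm across, stands 20 mm above the rim. 0.14 to 0.28 kg. Two to four such pots stand on the table.
- pot1_mid (a point): Centre, half-way up (29 mm above the foot), of a small terracotta pot with a round cactus; z is up. Pot 58 mm tall; rim band 60 mm across, 40 to 58 mm above the foot; below it tapers to a 46 mm foot. The cactus, 38 mm across, stands 20 mm above the rim. 0.14 to 0.28 kg. Two to four such pots stand on the table.
- pot2_mid (a point): Centre, half-way up (29 mm above the foot), of a small terracotta pot with a round cactus; z is up. Pot 58 mm tall; rim band 60 mm across, 40 to 58 mm above the foot; below it tapers to a 46 mm foot. The cactus, 38 mm across, stands 20 mm above the rim. 0.14 to 0.28 kg. Two to four such pots stand on the table.
- pot3_mid (a point): Centre, half-way up (29 mm above the foot), of a small terracotta pot with a round cactus; z is up. Pot 58 mm tall; rim band 60 mm across, 40 to 58 mm above the foot; below it tapers to a 46 mm foot. The cactus, 38 mm across, stands 20 mm above the rim. 0.14 to 0.28 kg. Two to four such pots stand on the table.
- rack: Spray stand, fixed: a narrow flat slatted shelf 150 mm deep (its x) and 395 mm long (y), top 90 mm above the table, no lip. A spray pipe (16 mm thick, 150 mm above the table) runs along y 115 mm behind (+x) the shelf's middle line; its four jets point forward and end 85 mm from that line. Origin on the table under the shelf's middle; -x faces the robot.
- stem (a joint): Angle of the supply valve's square stem: 0 is shut; it turns anticlockwise seen from above to its stop at 1.57 rad (a quarter turn), fully open. It starts between 0 and 0.2, stays where it is left and resists with about 0.12 N m.
- stem_top (a point): Middle of the top of the square brass stem, 58 mm above the table at the bottom of the sleeve; turns with the stem. z is up, x and y are square to its flats. The stem is 16 mm square, 16 mm tall, with above that a tip 8 mm tall that tapers to 8 mm square.
- sleeve_mouth (a point): Centre of the mouth of the upright grey sleeve round the stem, 158 mm above the table and 100 mm above the stem's top. Bore 52 mm, flaring at the mouth to about 74 mm (84 mm outside). The sleeve stands on a 120 x 110 mm plate with a copper pipe along its x.
- key_bar (a point): Centre of the cross-bar of the steel T-key. Bar 120 mm long (y of this frame), 14 mm thick (x), 20 mm high (z). A 14 mm shank hangs from its middle and ends in a socket, 29 mm square outside, 19 mm square inside, 24 mm deep, flats square to x and y, open downwards. About 0.35 kg. It starts hanging on the key stand.
- key_mouth (a point): Middle of the socket's open end, 165 mm below the centre of the bar (-z), same axes. Down on the stem the socket can stop at 34 mm above the table, with the bar's centre at about 200 mm.
- hang (a point): Where the centre of the key's bar rests on the key stand (fixed), 206 mm above the table. Two flat prongs along x, 8 mm thick, lie 42 mm to either side (y), tops 10 mm below this point; the bar lies across them, along y, between nibs 13 mm high that leave 34 mm along x. A column 213 mm tall stands 80 mm behind (+x). The key hangs between the prongs.
- knob (a joint): How far the pump's pull knob is out, 0 (resting in) to 0.014 m (fully out). A spring draws it back: about 2.5 N at rest to 7 N fully out.
- knob_cap (a point): Centre of the cap of the pump's pull knob; z points outward along the pull, 30 degrees from straight up towards the pump's front. Cap: black disc 32 mm across, from 10 mm below this point to 9 mm above; then an 18 mm neck, and the sloping panel 30 mm below this point. The pump (fixed) is a grey housing 120 mm wide with an upright motor 172 mm tall, its middle 128 mm behind the panel's.
- place0 (a point): On the shelf's top, on its middle line, in front of one of the four jets: where the middle of a pot's foot stands. Neighbouring places are 85 mm apart along the shelf. Same axes as the rack.
- place1 (a point): On the shelf's top, on its middle line, in front of one of the four jets: where the middle of a pot's foot stands. Neighbouring places are 85 mm apart along the shelf. Same axes as the rack.
- place2 (a point): On the shelf's top, on its middle line, in front of one of the four jets: where the middle of a pot's foot stands. Neighbouring places are 85 mm apart along the shelf. Same axes as the rack.
- place3 (a point): On the shelf's top, on its middle line, in front of one of the four jets: where the middle of a pot's foot stands. Neighbouring places are 85 mm apart along the shelf. Same axes as the rack.
- big_pot: Bystander, not part of the job: empty terracotta pot 138 mm across, 115 mm tall. Origin on its underside.
- bottle: Bystander, not part of the job: water bottle 64 mm across, 200 mm tall. Origin on its underside.
- saucers: Bystander, not part of the job: stack of clay saucers 110 mm across, 32 mm high. Origin on its underside.
- trowel: Bystander, not part of the job: hand trowel 310 mm long lying along x, origin 140 mm from the handle's end. Origin on its underside.
- label_jar: Bystander, not part of the job: glass jar of plant labels 72 mm across, about 140 mm tall. Origin on its underside.
- empty_pot: Bystander, not part of the job: small empty terracotta pot turned upside down, 60 mm across, 58 mm tall. Origin on its underside.
- dibber: Bystander, not part of the job: wooden dibber 190 mm long lying along x, 29 mm thick. Origin on its underside.

How it is judged:
On the way, in this order (a step that is already met when the one before it is completed fails the run):
1. every pot stands upright on the shelf in front of a jet (within 20 mm of a place) ((horizontal distance between pot0_mid and place0 below 0.02 m or horizontal distance between pot0_mid and place1 below 0.02 m or horizontal distance between pot0_mid and place2 below 0.02 m or horizontal distance between pot0_mid and place3 below 0.02 m) and z of pot0_mid in the frame of place0 between 0.024 and 0.034 m and angle between each of pot0_mid, pot1_mid, pot2_mid, pot3_mid's own z axis and vertical below 0.12 rad and (horizontal distance between pot1_mid and place0 below 0.02 m or horizontal distance between pot1_mid and place1 below 0.02 m or horizontal distance between pot1_mid and place2 below 0.02 m or horizontal distance between pot1_mid and place3 below 0.02 m) and z of pot1_mid in the frame of place0 between 0.024 and 0.034 m and (horizontal distance between pot2_mid and place0 below 0.02 m or horizontal distance between pot2_mid and place1 below 0.02 m or horizontal distance between pot2_mid and place2 below 0.02 m or horizontal distance between pot2_mid and place3 below 0.02 m) and z of pot2_mid in the frame of place0 between 0.024 and 0.034 m and (horizontal distance between pot3_mid and place0 below 0.02 m or horizontal distance between pot3_mid and place1 below 0.02 m or horizontal distance between pot3_mid and place2 below 0.02 m or horizontal distance between pot3_mid and place3 below 0.02 m) and z of pot3_mid in the frame of place0 between 0.024 and 0.034 m), for 0.2 s.
2. the key's socket is down over the square stem, still shut (horizontal distance between key_mouth and stem_top below 0.006 m and z of key_mouth in the frame of stem_top below -0.014 m and value of joint stem below 0.5 rad), for 0.1 s.
3. with the key on it, the stem is turned to open (over 1.35 rad) (horizontal distance between key_mouth and stem_top below 0.006 m and z of key_mouth in the frame of stem_top below -0.014 m and value of joint stem above 1.35 rad), for 0.2 s.
4. with the supply open, the pump's knob is pulled out (over 10 mm) (value of joint knob above 0.01 m and value of joint stem above 1.35 rad), for 0.2 s.
5. the knob is back in (under 3 mm) (value of joint knob below 0.003 m), for 0.2 s.
At the end, for the whole second after the job is handed in: Every cactus pot upright (0.12 rad) on the shelf, within 20 mm of one of the four places; stem beyond 1.35 rad; key on its stand, bar on the prongs within 15 mm of the resting point, shank upright (0.1 rad); knob in (under 3 mm); all released and at rest (all of step 1 and value of joint stem above 1.35 rad and horizontal distance between key_bar and hang below 0.015 m and z of key_bar in the frame of hang between -0.004 and 0.006 m and angle between key_bar's own z axis and vertical below 0.1 rad and value of joint knob below 0.003 m and linear speed of each of pot0, pot1, pot2, pot3, key below 0.02 m/s); the robot touches nothing.
It fails at once if the pump's knob is pulled out more than 6 mm while the supply is not open (under 1.2 rad) (value of joint knob above 0.006 m and value of joint stem below 1.2 rad).
It fails at once if a pot is dropped or driven onto the stand (over 50 N) (contact force between any of pot0, pot1, pot2, pot3 and rack above 50 N).
It fails at once if a bystander is shifted more than 40 mm (distance of any of big_pot, bottle, saucers, trowel, label_jar, empty_pot, dibber from where it was at the start of the episode above 0.04 m).
Of pot0, pot1, pot2, pot3 only 2 to 4 are there at a start; the rules pass over those that are not, and their reading is None.
At some moment in a run one of pot0, pot1, pot2, pot3 may be knocked a few centimetres aside while the robot is not near it.
It also fails if it takes over 210 s, if anything falls off the work surface, if the arm or the gripper's body presses on something with over 40 N, if the wrist force passes 120 N, or if a joint passes its speed limit or range.

## Working session

There is one attempt and no reset: what is moved stays moved. The work goes in short steps, each a Python script; the robot and the scene stay as the last script left them, time stands still between calls to the robot, and variables do not carry over. Pictures are saved under pics/ and viewed, at most 14 in all, crops included, and the job is handed in when it is done.

```bash
mkdir -p pics; ls
python3 - <<'E'
from workcell import bot
import cv2,json
for n in ("scene","top"):
    c=bot.read_camera(n); cv2.imwrite(f"pics/{n}0.png",cv2.resize(c["pixels"],(800,600),interpolation=cv2.INTER_CUBIC))
    print(n,c["fx"],c["fy"],c["cx"],c["cy"],c["k1"],c["R"],c["t"])
print(bot.current_clock())
E
```

```text
pics
scene 467.81492932753486 467.81492932753486 256.2910569416421 187.13602613696045 -0.09859200511522294 [[ 0.83240919  0.55401177  0.01288001]
 [ 0.35287259 -0.51198767 -0.78316637]
 [-0.42728898  0.65645988 -0.62167881]] [-0.4291778  -0.07649013  1.87639654]
top 357.4752633056673 357.4752633056673 255.62325979826335 189.6831355452968 -0.05380238268670937 [[ 0.02727582 -0.99951931  0.01473703]
 [-0.99490187 -0.02857578 -0.09671454]
 [ 0.09708918 -0.01202393 -0.99520305]] [-0.04006317  0.5418772   1.10479786]
0.1
```

View pics/scene0.png

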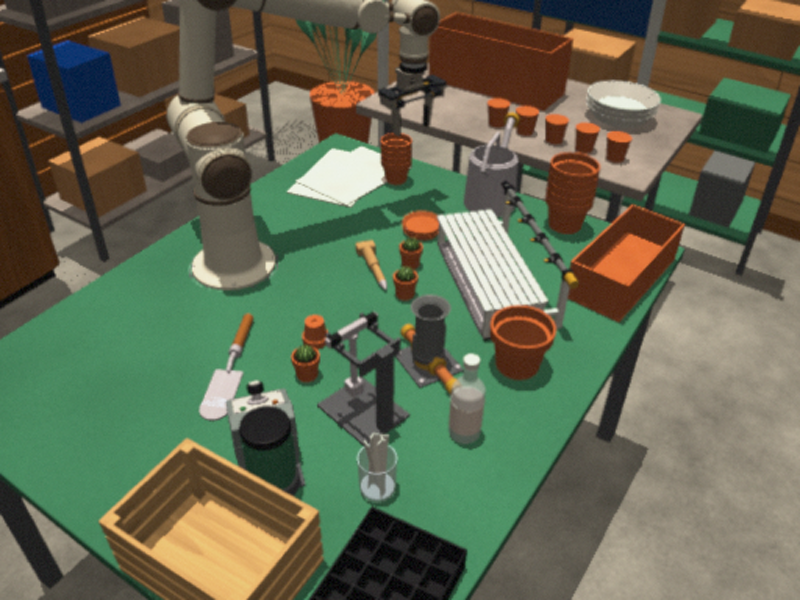

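View pics/top0.png

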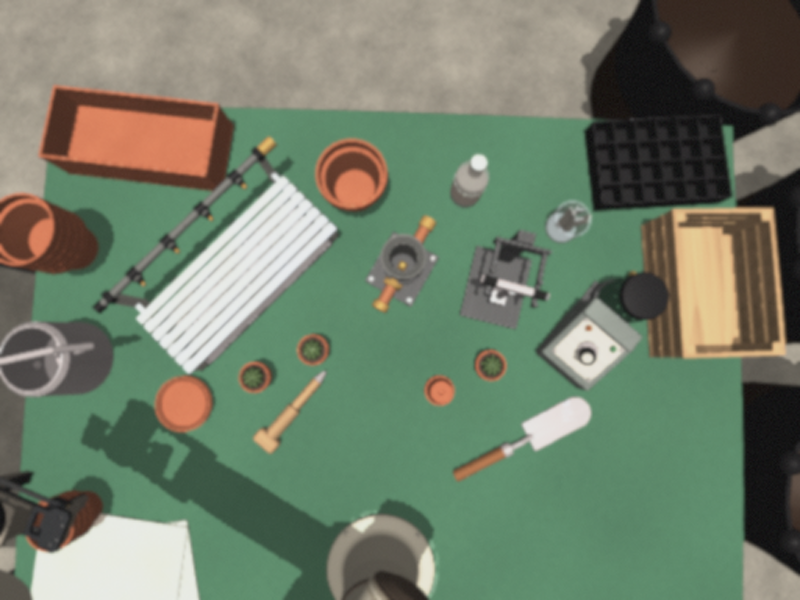

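```bash
cat > h.py <<'E'
from workcell import bot
import numpy as np, cv2
from scipy.spatial.transform import Rotation as Rn
def cam(n): return bot.read_camera(n)
def K(c): return np.array([[c["fx"],0,c["cx"]],[0,c["fy"],c["cy"]],[0,0,1.]])
def D(c): return np.array([c["k1"],0,0,0.])
def ray(c,uv):
    p=cv2.undistortPoints(np.array([[uv]],float),K(c),D(c))[0,0]
    R=np.array(c["R"]);t=np.array(c["t"])
    return -R.T@t, R.T@np.array([p[0],p[1],1.])
def onz(c,uv,z):
    o,d=ray(c,uv); return o+d*(z-o[2])/d[2]
def proj(c,X):
    R=np.array(c["R"]);return cv2.projectPoints(np.array(X,float).reshape(-1,1,3),cv2.Rodrigues(R)[0],np.array(c["t"],float),K(c),D(c))[0].reshape(-1,2)
def tri(obs):
    A=np.zeros((3,3));b=np.zeros(3);L=[]
    for c,uv in obs:
        o,d=ray(c,uv);d=d/np.linalg.norm(d);P=np.eye(3)-np.outer(d,d);A+=P;b+=P@o;L.append((o,P))
    X=np.linalg.solve(A,b);return X,max(np.linalg.norm(P@(X-o)) for o,P in L)
def crop(c,x0,y0,w,h,s,f):
    cv2.imwrite(f,cv2.resize(c["pixels"][y0:y0+h,x0:x0+w],None,fx=s,fy=s,interpolation=cv2.INTER_CUBIC))
def down(yaw):  # tool z down, tool y axis at angle yaw in world
    y=np.array([np.cos(yaw),np.sin(yaw),0]);z=np.array([0,0,-1.]);return Rn.from_matrix(np.c_[np.cross(y,z),y,z]).as_rotvec()
E
python3 - <<'E'
from h import *
T=cam("top");S=cam("scene")
a=np.vstack([cv2.resize(T["pixels"][85:245,55:225],None,fx=3.5,fy=3.5,interpolation=2)])
cv2.imwrite("pics/topL.png",a)
crop(T,230,130,200,145,4,"pics/topR.png")
crop(S,130,180,200,145,4,"pics/sceneR.png")
f=.64
t=lambda u,v,z:print((u,v),z,onz(T,(u*f,v*f),z).round(4))
for p in [(136,308),(190,373),(338,232),(278,176)]: t(*p,.09)
for p in [(313,349),(255,376),(491,364)]: t(*p,.058)
t(404,257,.158);t(472,281,.21);t(533,295,.21);t(644,296,.172)
for p in [(237,181),(205,210),(168,243),(137,275)]: t(*p,.15)
print(tri([(T,(587*f,355*f)),(S,(255*f,388*f))]))
E
```

```text
(136, 308) 0.09 [0.4997 0.4803 0.09  ]
(190, 373) 0.09 [0.3796 0.368  0.09  ]
(338, 232) 0.09 [0.6581 0.0979 0.09  ]
(278, 176) 0.09 [0.7663 0.2198 0.09  ]
(313, 349) 0.058 [0.4318 0.1411 0.058 ]
(255, 376) 0.058 [0.3762 0.2519 0.058 ]
(491, 364) 0.058 [ 0.4121 -0.2071  0.058 ]
(404, 257) 0.158 [ 0.6015 -0.0296  0.158 ]
(472, 281) 0.21 [ 0.5548 -0.1457  0.21  ]
(533, 295) 0.21 [ 0.5338 -0.2506  0.21  ]
(644, 296) 0.172 [ 0.5419 -0.4619  0.172 ]
(237, 181) 0.15 [0.736  0.2821 0.15  ]
(205, 210) 0.15 [0.6798 0.3378 0.15  ]
(168, 243) 0.15 [0.6166 0.402  0.15  ]
(137, 275) 0.15 [0.5561 0.4551 0.15  ]
(array([ 0.43452952, -0.37727232,  0.11441086]), np.float64(0.000451094370581125))
```

View pics/topL.png

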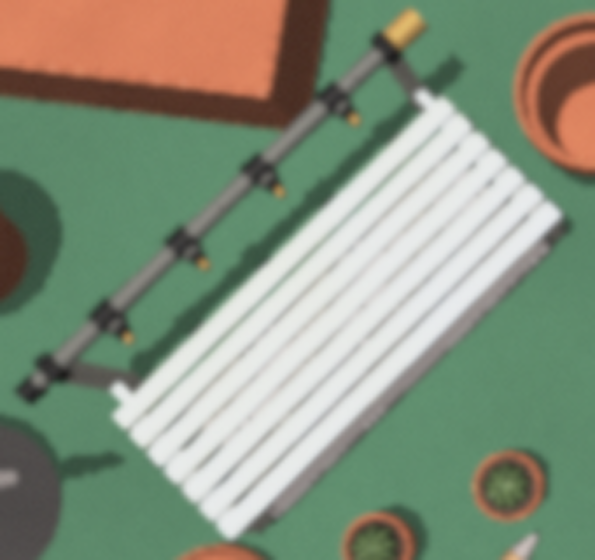

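View pics/topR.png

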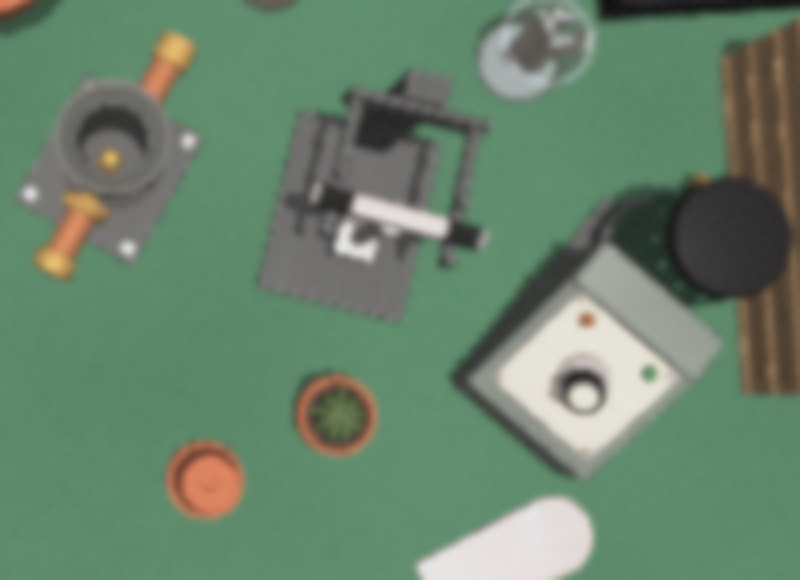

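View pics/sceneR.png

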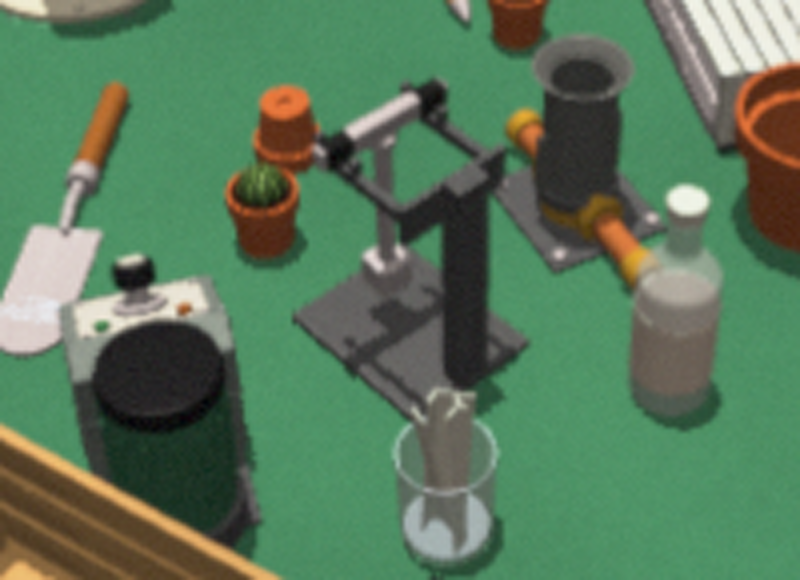

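From the pictures, three pots carry a cactus. In the 800 px top view they are at (313,349), (255,376) and (491,364). The empty pot is at (440,390). The jet tips in the crop are at (354,118), (279,190), (204,264) and (128,337), the sleeve mouth at (110,137) and the knob at (580,390).

Run:
```python
from h import *
T=cam("top");S=cam("scene")
L=lambda u,v:(55+u/3.5,85+v/3.5)
Rr=lambda u,v:(230+u/4,130+v/4)
Sr=lambda u,v:(130+u/4,180+v/4)
jets=np.array([onz(T,L(*p),.15) for p in [(354,118),(279,190),(204,264),(128,337)]])[:,:2]
d=np.diff(jets,axis=0);print(jets.round(4),np.linalg.norm(d,axis=1))
y=jets[3]-jets[0];y/=np.linalg.norm(y);x=np.array([y[1],-y[0]]);print("rack yaw",np.degrees(np.arctan2(x[1],x[0])))
co=np.array([onz(T,L(*p),.09)[:2] for p in [(115,413),(232,538),(563,212),(430,97)]]);ctr=co.mean(0)
print("shelf",co.round(4),ctr.round(4),"jets c",(jets.mean(0)-.085*x).round(4))
print([ (jets[i]-.085*x).round(4).tolist() for i in range(4)])
for n,a,b in [("knobtop",(583,395),(133,262)),("motor",(731,238),(160,363)),("barL",(312,190),(440,92)),("barR",(486,238),(320,154)),("sleeve",(112,137),(582,68)),("potC rim",(336,414),(263,188))]:
    X,e=tri([(T,Rr(*a)),(S,Sr(*b))]);print(n,X.round(4),round(e,4))
E=[onz(T,Rr(*p),.09)[:2] for p in [(498,378),(583,455),(590,293),(688,382)]]
for a,b in((0,1),(2,3)): v=E[b]-E[a];print("panel edge deg",np.degrees(np.arctan2(v[1],v[0])))
P=[onz(T,Rr(*p),.09+0)[:2] for p in [(175,50),(50,262)]];v=P[0]-P[1];print("pipe deg",np.degrees(np.arctan2(v[1],v[0])))
P=[onz(T,Rr(*p),.005)[:2] for p in [(30,193),(128,250),(190,141)]]
for i in (0,1):v=P[i+1]-P[i];print("plate deg",np.degrees(np.arctan2(v[1],v[0])),np.linalg.norm(v))
```

```text
[[0.7278 0.2686]
 [0.6658 0.3267]
 [0.6028 0.3844]
 [0.5413 0.4427]] [0.08499099 0.08534876 0.08478114]
rack yaw 46.96690412971227
shelf [[0.4822 0.4765]
 [0.3796 0.369 ]
 [0.667  0.0997]
 [0.766  0.2199]] [0.5737 0.2913] jets c [0.5764 0.2935]
[[0.6698, 0.2065], [0.6077, 0.2646], [0.5448, 0.3222], [0.4833, 0.3806]]
knobtop [ 0.4311 -0.374   0.1217] 0.0018
motor [ 0.5439 -0.4643  0.1674] 0.0021
barL [ 0.5625 -0.1629  0.2015] 0.0003
barR [ 0.5347 -0.2771  0.21  ] 0.0025
sleeve [ 0.6042 -0.0274  0.1517] 0.0013
potC rim [ 0.4115 -0.206   0.0556] 0.0014
panel edge deg -130.82690276823024
panel edge deg -130.98191500390348
pipe deg -28.695930639475513
plate deg -118.67852015429244 0.09164428969180981
plate deg -28.042624328372014 0.10238133347749682
```

```bash
cat >> h.py <<'E'
PL=np.array([[0.6698,0.2065],[0.6077,0.2646],[0.5448,0.3222],[0.4833,0.3806]])-[.001,.001]
RY=np.radians(47.)
def findpots(c,z=.058):
    """cactus pots: orange rim contour with green inside"""
    h=cv2.cvtColor(cv2.resize(c["pixels"],None,fx=4,fy=4,interpolation=2),cv2.COLOR_BGR2HSV)
    m=((h[...,0]<14)|(h[...,0]>174))&(h[...,1]>110)&(h[...,2]>60)
    out=[]
    for k in cv2.findContours(m.astype(np.uint8),cv2.RETR_EXTERNAL,cv2.CHAIN_APPROX_NONE)[0]:
        (u,v),r=cv2.minEnclosingCircle(k)
        if 30<r<60:
            q=np.zeros(m.shape,np.uint8);cv2.circle(q,(int(u),int(v)),int(r*.6),1,-1)
            out.append((*onz(c,((u+.5)/4-.5,(v+.5)/4-.5),z)[:2].round(4),round(r,1),round(float((~m)[q>0].mean()),2)))
    return out
def pick(xy,yaw,up=.30):
    bot.set_gripper(1.0)
    bot.goto([*xy,up],down(yaw)); bot.line_to([*xy,.11]); bot.line_to([*xy,.030],max_speed=.08)
    bot.set_gripper(0,20); bot.hold(.2); print("open",bot.current_opening(),bot.current_grip_force())
    bot.line_to([*xy,up])
def place(xy,yaw=RY,up=.30):
    bot.goto([*xy,up],down(yaw)); bot.line_to([*xy,.15]); bot.line_to([*xy,.1215],max_speed=.03)
    bot.hold(.2);bot.set_gripper(.8);bot.hold(.2)
    bot.line_to([*xy,up])
E
python3 - <<'E'
from h import *
print(findpots(cam("top")))
for y in (RY,RY+np.pi,RY-np.pi/2,RY+np.pi/2): 
  print([None if (q:=bot.inverse_kinematics([*p,.3],down(y))) is None else round(float(q[5]),2) for p in [PL[1],PL[3],[.432,.141],[.376,.252],[.412,-.207]]])
E
```

```text
[(np.float64(0.3596), np.float64(-0.1061), 38.1, 0.0), (np.float64(0.3743), np.float64(0.2518), 40.4, 1.0), (np.float64(0.4112), np.float64(-0.2045), 39.6, 1.0), (np.float64(0.4313), np.float64(0.142), 39.7, 1.0)]
[-0.59, -0.35, -0.77, -0.5, -1.55]
[2.55, 2.79, 2.37, 2.64, 1.59]
[0.98, 1.22, 0.8, 1.07, 0.02]
[-2.16, -1.92, -2.34, -2.07, None]
```

Run:
```python
from h import *
pick((.4315,.142),RY-np.pi/2); place(PL[1])
print(bot.current_clock(),findpots(cam("top")),[p[:2] for p in findpots(cam("top"),.148)])
```

```text
open 0.6421764811212142 20.001894235610962
13.2833 [(np.float64(0.3312), np.float64(0.3445), 32.4, 0.55), (np.float64(0.3594), np.float64(-0.106), 38.0, 0.0), (np.float64(0.3743), np.float64(0.2519), 40.4, 1.0), (np.float64(0.4112), np.float64(-0.2047), 39.4, 1.0), (np.float64(0.6123), np.float64(0.2755), 32.9, 0.89), (np.float64(0.6309), np.float64(0.6076), 46.5, 0.45)] [(np.float64(0.3392), np.float64(0.316)), (np.float64(0.3657), np.float64(-0.0985)), (np.float64(0.3791), np.float64(0.2302)), (np.float64(0.413), np.float64(-0.1888)), (np.float64(0.5975), np.float64(0.2523)), (np.float64(0.615), np.float64(0.5564))]
```

Run:
```python
from h import *
g=lambda xy:min([p for p in findpots(cam("top")) if p[3]>.5],key=lambda p:np.hypot(p[0]-xy[0],p[1]-xy[1]))
p=g((.374,.252));print(p)
assert np.hypot(p[0]-.374,p[1]-.252)<.05
pick(p[:2],RY-np.pi/2); place(PL[2])
p=g((.411,-.205));print(p)
assert np.hypot(p[0]-.411,p[1]+.205)<.05
pick(p[:2],np.radians(76.3)); place(PL[3])
# wrist look above sleeve
bot.goto([.60,-.03,.36],down(np.radians(-13.7)))
T=cam("top");print(bot.current_clock(),[p[:2] for p in findpots(T,.148)])
W=cam("wrist");crop(W,0,0,512,384,1.5,"pics/w1.png");crop(T,55,85,170,160,3.5,"pics/t2.png")
print(proj(W,[[.6,-.03,.158],[.6,-.03,.058]]))
```

```text
(np.float64(0.3743), np.float64(0.2518), 40.5, 1.0)
open 0.6462319377665621 20.002324283123016
(np.float64(0.411), np.float64(-0.2044), 39.5, 1.0)
open 0.6427720621597165 20.000271499156952
42.375 [(np.float64(0.3657), np.float64(-0.0984)), (np.float64(0.4787), np.float64(0.3706)), (np.float64(0.5362), np.float64(0.3164)), (np.float64(0.5998), np.float64(0.258)), (np.float64(0.7104), np.float64(0.0456))]
[[257.71805746 168.03725387]
 [257.6142112  156.28606196]]
```

View pics/w1.png

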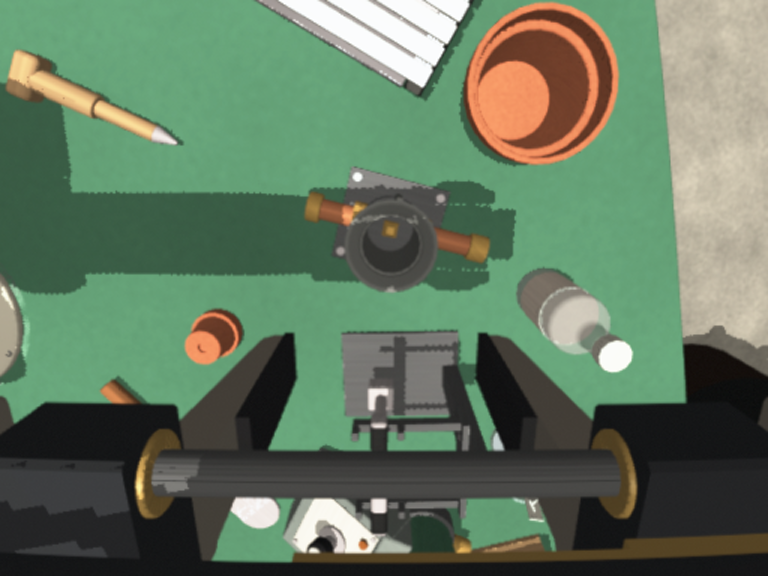

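View pics/t2.png

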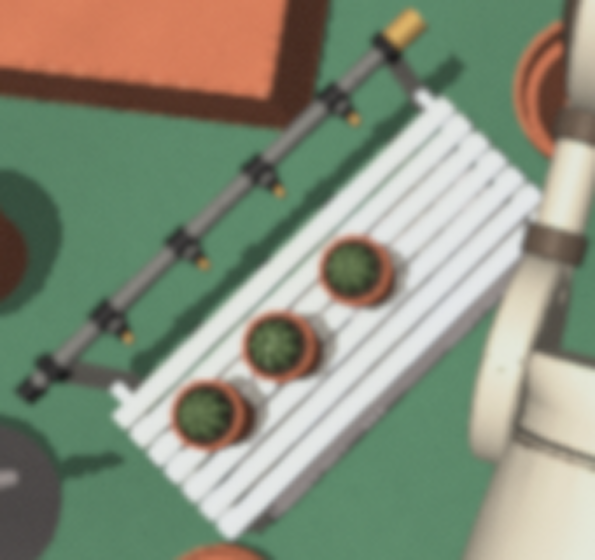

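The top view shows the three pots upright on the middle line, in front of three jets. In the wrist picture the stem tip is at (390,229) and the sleeve mouth at (391,244). I'll take closer looks at the stem and the key next.

Run:
```python
from h import *
W=cam("wrist")
print("stem",onz(W,(390/1.5,229/1.5),.058).round(4),"mouth",onz(W,(391/1.5,244/1.5),.158).round(4),"campos",ray(W,(0,0))[0].round(3))
a=cv2.resize(W["pixels"][125:200,220:300],(400,375),interpolation=2)
bot.goto([.548,-.22,.42],down(np.radians(-13.7)))
V=cam("wrist");print(proj(V,[[.5486,-.22,.206]]),ray(V,(0,0))[0].round(3))
np.save("pics/v.npy",V["pixels"])
u,v=proj(V,[[.5486,-.22,.206]])[0].astype(int);x0=max(0,u-70);y0=max(0,v-60)
b=V["pixels"][y0:y0+120,x0:x0+128];b=cv2.resize(b,(400,375),interpolation=2)
print(x0,y0)
cv2.imwrite("pics/ck.png",np.hstack([a,b]))
import pickle;pickle.dump((W,V),open("pics/wv.pkl","wb"))
```

```text
stem [ 0.6052 -0.0252  0.058 ] mouth [ 0.6054 -0.024   0.158 ] campos [0.617 0.045 0.55 ]
[[257.87053347 166.33785826]] [ 0.566 -0.146  0.61 ]
187 106
```

View pics/ck.png

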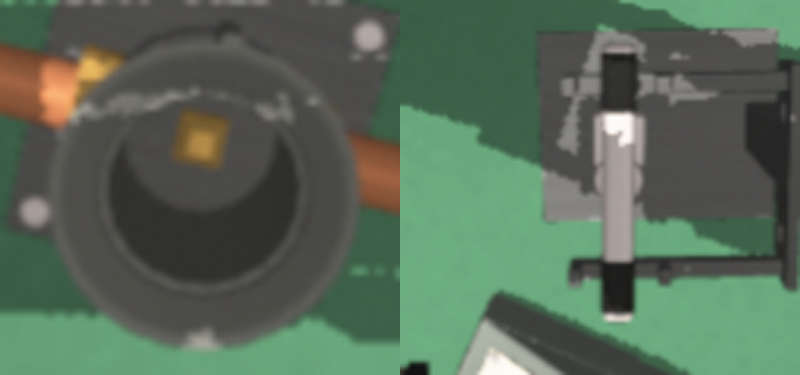

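Run:
```python
from h import *
import pickle;W,V=pickle.load(open("pics/wv.pkl","rb"))
c=[onz(W,(220+(u+.5)/5-.5,125+(v+.5)/5-.5),.05)[:2] for u,v in [(182,108),(230,120),(222,167),(173,158)]]
c=np.array(c)
for i in range(4):
    d=c[(i+1)%4]-c[i];print(np.degrees(np.arctan2(d[1],d[0])).round(1),np.linalg.norm(d).round(4))
print("stem ctr",c.mean(0),onz(W,(220+201.5/5-.5,125+145.5/5-.5),.058))
m=[onz(W,(220+(u+.5)/5-.5,125+(v+.5)/5-.5),.158)[:2] for u,v in [(53,195),(357,195),(205,347),(205,42)]]
print("mouth",np.mean(m,0),np.linalg.norm(m[0]-m[1]),np.linalg.norm(m[2]-m[3]))
P=[(0,65),(400,190)]
pp=[onz(W,(220+u/5,125+v/5),.05)[:2] for u,v in P];d=pp[1]-pp[0];print("pipe",np.degrees(np.arctan2(d[1],d[0])))
k=[onz(V,(187+(u+.5)/3.125-.5,106+(v+.5)/3.125-.5),.216)[:2] for u,v in [(218.5,52),(218.5,313)]]
d=k[0]-k[1];print("bar",k,np.mean(k,0),np.degrees(np.arctan2(d[1],d[0])),np.linalg.norm(d))
for z in (.18,.34,.40):
  for a in (-13.7,166.3): print(z,a,[None if (q:=bot.inverse_kinematics([*p,z],down(np.radians(a)))) is None else q.round(2)[5] for p in ((.5486,-.22),(.605,-.026))])
```

```text
-27.6 0.0163
-112.8 0.0159
156.0 0.0166
66.2 0.0169
stem ctr [ 0.60506595 -0.02566394] [ 0.60451684 -0.02659925  0.058     ]
mouth [ 0.60497036 -0.02562051] 0.07979080451818998 0.08109611875019168
pipe -30.910542283445352
bar [array([ 0.56077817, -0.16245077]), array([ 0.53444925, -0.27102424])] [ 0.54761371 -0.21673751] 76.36897926120952 0.11172022836924174
0.18 -13.7 [np.float64(-0.35), np.float64(-0.0)]
0.18 166.3 [np.float64(2.8), None]
0.34 -13.7 [np.float64(-0.35), np.float64(-0.0)]
0.34 166.3 [np.float64(2.8), None]
0.4 -13.7 [np.float64(-0.35), np.float64(-0.0)]
0.4 166.3 [np.float64(2.8), None]
```

Run:
```python
from h import *
k=np.array([.5478,-.2185]);r=down(np.radians(-13.7))
bot.set_gripper(.5)
bot.goto([*k,.30],r);bot.line_to([*k,.187],max_speed=.08)
print("F",bot.current_contact_force().round(2))
W=cam("wrist");
bot.set_gripper(0,55);bot.hold(.3)
print("open",bot.current_opening(),bot.current_grip_force(),bot.current_ee_pos().round(4),bot.current_contact_force().round(2))
bot.line_to([*k,.23],max_speed=.05);bot.hold(.3);print(bot.current_contact_force().round(2),bot.current_ft_torque().round(3))
bot.line_to([*k,.39],max_speed=.1)
s=np.array([.605,-.026])
bot.line_to([*s,.39],rot=down(np.radians(-24.5)),max_speed=.1);bot.hold(.4)
V=cam("wrist");S=cam("scene");print(bot.current_clock(),bot.current_contact_force().round(2),bot.current_ft_torque().round(3))
p=proj(S,[[*s,.408],[*s,.243],[*s,.158]]);print(p)
u,v=p[1].astype(int)
a=cv2.resize(S["pixels"][v-70:v+60,u-60:u+60],None,fx=3.2,fy=3.2,interpolation=2)
b=cv2.resize(V["pixels"],(400,300),interpolation=2)
b=np.vstack([b,np.zeros((len(a)-300,400,3),np.uint8)]);cv2.imwrite("pics/k1.png",np.hstack([a,b]));print(u-60,v-70)
```

```text
F [-1.52  0.64  0.54]
open 0.1445312214087735 54.99969005584717 [ 0.5478 -0.2185  0.187 ] [-1.33  0.26  0.79]
[ 0.2   0.64 -4.7 ] [-0.082  0.069 -0.025]
52.7167 [ 0.42 -0.07 -4.48] [-0.105  0.117  0.03 ]
[[278.91962515 128.4774535 ]
 [276.66507279 174.23196447]
 [275.60902223 195.40638358]]
216 104
```

View pics/k1.png

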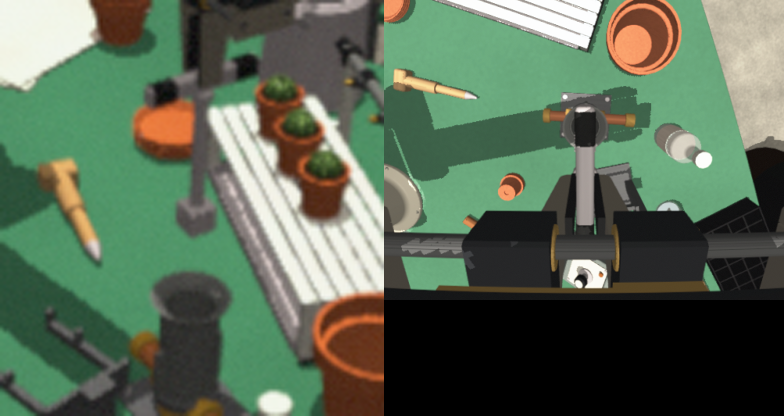

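The scene view shows the key hanging upright in the gripper, with its socket at (198,230) where (194,225) was expected. I'll lower it with a force check.

Run:
```python
from h import *
s=np.array([.605,-.026])
f0=bot.current_contact_force()
bot.line_to([*s,.31],max_speed=.08);bot.hold(.2);print(.31,(bot.current_contact_force()-f0).round(2))
bot.line_to([*s,.212],max_speed=.05);bot.hold(.2);print(.212,(bot.current_contact_force()-f0).round(2),(bot.current_ft_torque()).round(3))
z=.212
while z>.1815:
    z-=.003;bot.line_to([*s,z],max_speed=.03);bot.hold(.1);f=bot.current_contact_force()-f0
    print(round(z,4),f.round(2),bot.current_ft_torque().round(3))
    if abs(f[2])>12 or np.hypot(*f[:2])>12: break
print(bot.current_clock())
```

```text
0.31 [-0.36  0.62  0.4 ]
0.212 [-1.11  0.51 -0.11] [-0.086  0.119  0.014]
0.209 [-0.02 -0.15  0.31] [-0.104  0.06   0.035]
0.206 [-0.13 -0.03  0.75] [-0.095  0.084  0.072]
0.203 [-0.11 -0.14  0.32] [-0.1    0.107  0.012]
0.2 [-1.07 -0.04  0.78] [-0.075  0.089  0.021]
0.197 [0.15 0.57 0.8 ] [-0.101  0.124 -0.018]
0.194 [-0.44 -0.12  0.26] [-0.067  0.083  0.02 ]
0.191 [ 0.06 -0.49  0.19] [-0.032  0.075  0.011]
0.188 [-0.08  0.56  0.21] [-0.083  0.137 -0.064]
0.185 [-0.11  0.04 -0.96] [-0.087  0.155  0.026]
0.182 [-1.32 -0.06  0.71] [-0.05   0.152 -0.005]
0.179 [ 0.22 -0.75  5.95] [-0.14   0.077  0.019]
60.225
```

Run:
```python
from h import *
s=np.array([.605,-.026])
bot.line_to([*s,.181],max_speed=.02);t0=bot.current_ft_torque()[2]
a=-24.5
while a<78:
    a+=10 if a<50 else 3
    bot.line_to([*s,.181],rot=down(np.radians(a)));bot.hold(.15);t=np.mean([bot.current_ft_torque()[2] for _ in range(3)])-t0
    print(round(a,1),round(t,3),end="; ")
    if abs(t)>.5: break
bot.hold(.4);print(bot.current_clock(),bot.current_contact_force().round(2),bot.current_ee_pos().round(4))
```

```text
-14.5 0.054; -4.5 0.044; 5.5 0.025; 15.5 0.034; 25.5 0.021; 35.5 0.058; 45.5 0.002; 55.5 -0.024; 58.5 -0.028; 61.5 -0.06; 64.5 -0.044; 67.5 -0.036; 70.5 -0.02; 73.5 -0.063; 76.5 -0.064; 79.5 -0.244; 67.875 [ -0.22   0.89 -11.31] [ 0.605 -0.026  0.181]
```

Run:
```python
from h import *
s=np.array([.605,-.026])
bot.line_to([*s,.181],rot=down(np.radians(82)));bot.hold(.5);print(bot.current_ft_torque().round(3))
bot.line_to([*s,.181],rot=down(np.radians(69)));bot.hold(.2);print(bot.current_contact_force().round(2),bot.current_ft_torque().round(3))
bot.line_to([*s,.23],max_speed=.04);print(bot.current_contact_force().round(2));bot.line_to([*s,.40],max_speed=.1)
k=np.array([.5478,-.2185])
bot.line_to([*k,.40],rot=down(np.radians(-13.7)),max_speed=.12);bot.hold(.3)
S=cam("scene");T=cam("top");print(bot.current_clock(),bot.current_contact_force().round(2))
p=proj(S,[[*k,.419],[*k,.254],[*k,.206]]);print(p)
u,v=p[1].astype(int)
a=cv2.resize(S["pixels"][v-60:v+65,u-60:u+60],(384,400),interpolation=2);print(u-60,v-60)
u,v=proj(T,[[*s,.1]])[0].astype(int);print(u-20,v-20)
b=cv2.resize(T["pixels"][v-20:v+20,u-20:u+20],(400,400),interpolation=2)
cv2.imwrite("pics/k2.png",np.hstack([a,b]))
```

```text
[ 0.001 -0.23  -0.477]
[-0.48  0.37 -3.92] [ 0.029 -0.108  0.022]
[-0.13  0.2  -4.4 ]
74.65 [ 0.14  0.13 -3.89]
[[222.77007523 149.60597141]
 [224.5733281  197.51234829]
 [225.05838735 210.1048243 ]]
164 137
236 146
```

View pics/k2.png

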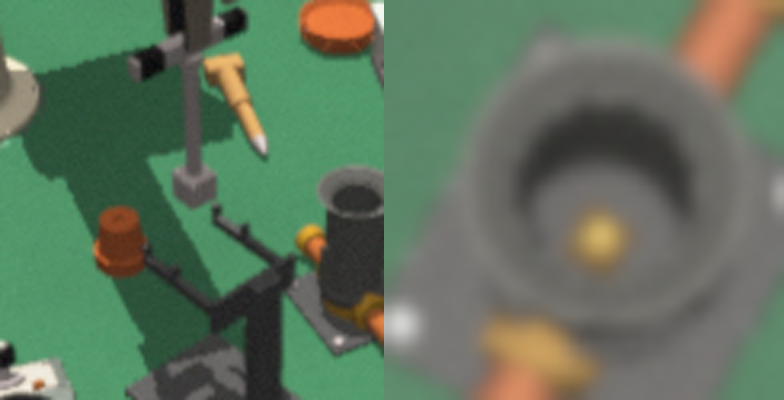

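Both crops look right. The key is upright in the gripper with the socket at (195,190), and the stem tip shows at (600,238). Next I'll hang the key and then check the stem from above.

Run:
```python
from h import *
k=np.array([.5478,-.2185]);f0=bot.current_contact_force()
bot.line_to([*k,.215],max_speed=.1);z=.215
while z>.187:
    z-=.004;bot.line_to([*k,z],max_speed=.03);bot.hold(.1);f=bot.current_contact_force()-f0
    if f[2]>4: break
print(z,f.round(2))
bot.set_gripper(.5);bot.hold(.3);bot.line_to([*k,.30],max_speed=.08)
bot.goto([.595,-.05,.30],down(np.radians(-13.7)))
W=cam("wrist");S=cam("scene");print(bot.current_clock())
u,v=proj(W,[[.605,-.026,.058]])[0].astype(int)
a=cv2.resize(W["pixels"][v-30:v+35,u-40:u+40],(400,325),interpolation=2);print(u-40,v-30)
b=cv2.resize(S["pixels"][185:265,185:285],(400,325),interpolation=2)
cv2.imwrite("pics/k3.png",np.hstack([a,b]))
import pickle;pickle.dump(W,open("pics/w3.pkl","wb"))
```

```text
0.18699999999999997 [-0.03  0.66  0.96]
82.675
220 113
```

View pics/k3.png

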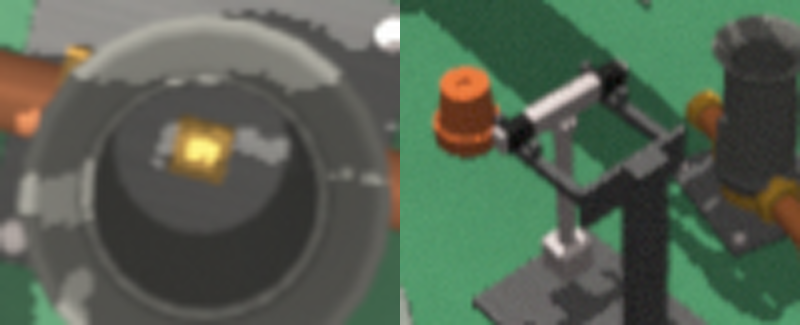

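The stem square reads about -24 deg again (mod 90), and the torque showed a hard stop at the 90 deg position allowing for socket slack, so the supply is open. The key is back on its prongs. Next is the knob.

```bash
cat >> h.py <<'E'
N=np.array([.5*np.cos(np.radians(139.3)),.5*np.sin(np.radians(139.3)),np.cos(np.pi/6)])
CAP=np.array([.4345,-.377,.1139])
def rk(sgn):
    y=sgn*np.array([np.cos(np.radians(49.3)),np.sin(np.radians(49.3)),0]);z=-N
    return Rn.from_matrix(np.c_[np.cross(y,z),y,z]).as_rotvec()
def tk(c,d): return c-N*(.019-d)   # TCP for grasp point d out of cap centre
E
python3 - <<'E'
from h import *
for sg in (1,-1):
    for d in (0,.014,.12):
        q=bot.inverse_kinematics(tk(CAP,d),rk(sg));print(sg,d,None if q is None else q.round(2))
sg=1 if (q:=bot.inverse_kinematics(tk(CAP,.12),rk(1))) is not None and abs(q[5])<2.6 else -1
print(sg)
bot.line_to([.57,-.05,.42]);bot.goto([.42,-.25,.42],down(np.radians(49.3)+(0 if sg>0 else np.pi)))
bot.set_gripper(.65);bot.goto(tk(CAP,.12),rk(sg));bot.hold(.2)
W=cam("wrist");print(proj(W,[CAP,CAP+.009*N,CAP-.03*N]),bot.current_clock())
crop(W,0,0,512,384,1.5,"pics/p1.png")
import pickle;pickle.dump(W,open("pics/p1.pkl","wb"))
E
```

```text
1 0 [-1.01 -0.1   2.17  0.27  0.59 -2.06]
1 0.014 [-1.02 -0.15  2.18  0.26  0.62 -2.05]
1 0.12 [-1.06 -0.45  2.22  0.22  0.89 -2.02]
-1 0 [-1.01 -0.1   2.17  0.27  0.59  1.08]
-1 0.014 [-1.02 -0.15  2.18  0.26  0.62  1.09]
-1 0.12 [-1.06 -0.45  2.22  0.22  0.89  1.12]
1
[[257.47324508 184.63338202]
 [257.48759075 186.93226121]
 [257.43084084 177.84093388]] 86.6583
```

View pics/p1.png

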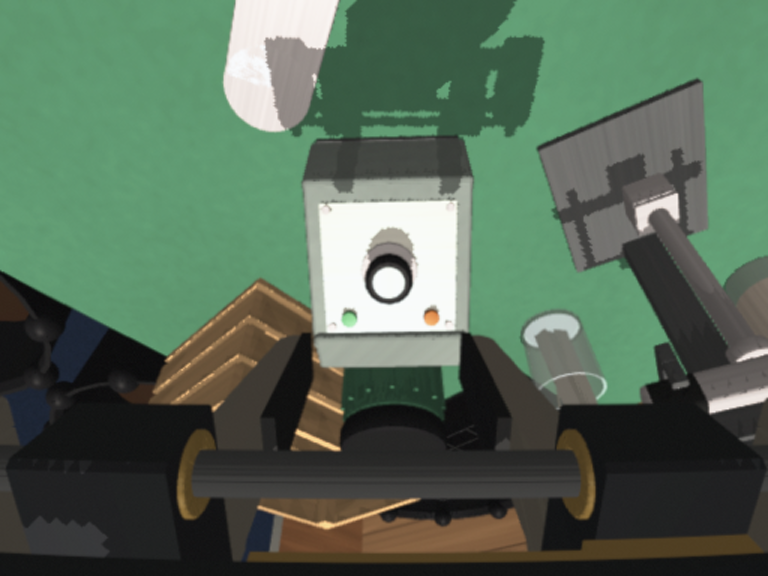

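The knob cap's top is at (389,280), within 2 px of where it was predicted, and the panel is square in the view. I'll grasp it and pull.

Run:
```python
from h import *
f0=bot.current_contact_force()
bot.line_to(tk(CAP,.03),max_speed=.1);bot.line_to(tk(CAP,-.001),max_speed=.04)
print((bot.current_contact_force()-f0).round(2))
bot.set_gripper(0,50);bot.hold(.3)
fg=bot.current_contact_force();print("open mm",92*bot.current_opening(),bot.current_grip_force(),(fg-f0).round(2))
for d in (.004,.008,.0125):
    bot.line_to(tk(CAP,d),max_speed=.03);bot.hold(.15);print(d,round(float((bot.current_contact_force()-fg)@N),2),round(92*bot.current_opening(),2))
bot.hold(.5)
S=cam("scene")
bot.line_to(tk(CAP,-.001),max_speed=.03);bot.hold(.2)
bot.set_gripper(.65);bot.hold(.4);bot.line_to(tk(CAP,.12),max_speed=.1)
bot.goto([.40,-.2,.42],down(np.radians(49.3)))
bot.set_joints([1.025,0.158,1.597,0,1.386,-.21]) if False else bot.goto([.35,-.05,.40],down(np.radians(49.3)))
T=cam("top");S2=cam("scene");print(bot.current_clock(),[p for p in findpots(T,.148)])
cv2.imwrite("pics/f.png",np.hstack([cv2.resize(S2["pixels"][130:310,140:370],(511,400),interpolation=2),cv2.resize(S["pixels"][210:300,130:190],(267,400),interpolation=2)]))
```

```text
[ 0.61 -0.94  0.67]
open mm 30.30931802837691 49.97516334056854 [3.43 3.47 2.72]
0.004 -5.0 30.38
0.008 -6.8 30.54
0.0125 -8.32 30.54
96.3417 [(np.float64(0.3655), np.float64(-0.0978), 37.2, 0.0), (np.float64(0.4787), np.float64(0.3705), 43.2, 0.93), (np.float64(0.5361), np.float64(0.3165), 39.6, 0.98), (np.float64(0.5992), np.float64(0.2597), 39.4, 1.0)]
```

View pics/f.png

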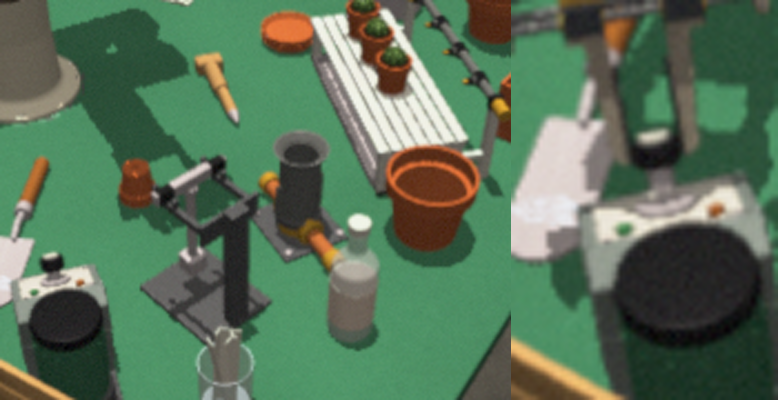

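The pull force rose along the spring curve to the full stroke. The knob is back in, the key hangs on its stand, and the pots have not moved. I'll hand the job in.

```bash
python3 -c "
from workcell import bot
print(bot.job_done())"
```

```text
the job is handed in; nothing more can be done
None
```

I handed the job in at about 96 s with all three cactus pots in front of jets, the supply opened to its stop, the pump knob pulled out and back in, and the key hung on its stand; no verdict came back. The stem's full quarter turn is judged from the hard stop I felt, because its square tip looks the same every 90 degrees in the pictures.

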